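Lean developed chromatography plates to dry

TASK

First clear the drying stand: put both jars standing on it back into the wooden bottle tray, upright. Then take the lid off the developing tank and lay it flat on the bench, lift out every plate and lean each one to dry against the stand's rail - lower end (the coated one) standing on the stand's mat, white coated side facing out, away from the rail, no two plates touching. When all are leaning, put the lid squarely back on the tank; leave everything else where it is.

Things in the scene. Friction and masses are not known exactly. Their poses are not given: they have to be found in the camera images.
- stand: Fixed drying stand: a shallow steel tray 130 x 330 mm with a dark rubber mat, and a round steel rail along one long side. Origin: centre of its underside. x points across the tray towards the rail, y along the rail, z up. The mat's top is 6 mm above the origin; the tray's edges are 12 mm high; a plate leaning on the rail at up to about 20 degrees from vertical does not slip on the mat. The tray spans x -65 to 65 mm and y -165 to 165 mm.
- rail: The stand's rail, a round steel bar 10 mm thick and 326 mm long along y, on two posts at its ends. Origin: the middle of the bar, on its axis, 56 mm above the bench, at x = 38 mm of the stand.
- tank: Fixed developing tank of clear glass, outside 216 x 86 x 115 mm (long along x), walls and floor 5 mm, mouth upward. Origin: centre of its underside. A steel insert holds up to four plates on end, in slots at x = -67.5, -22.5, 22.5 and 67.5 mm, their broad sides across x and their coated sides towards -x; plates stand on the tank's floor with about 2 mm play. The insert's guides reach 55 mm high, only along the plates' two side edges.
- tank_mouth (a point): Centre of the tank's mouth, on the rim, 115 mm above the bench; axes as the tank's.
- lid: The tank's loose stainless lid, a flat sheet 236 x 104 x 3 mm (long along x), about 0.32 kg, with an upright black knob in the middle of its top. Origin: centre of its underside; on the tank it lies at the mouth's centre.
- lid_knob (a point): Grip point of the lid's knob, 23 mm above the lid's underside: the knob is round, 24 mm in diameter, from 11 to 35 mm above the underside; axes as the lid's.
- bottle_tray: Fixed shallow open tray of light wood for bottles, empty, outside 164 (x) x 250 (y) x 22 mm, walls 7 mm, floor 7 mm thick. Origin: centre of its underside.
- plate1_c (a point): A thin-layer chromatography plate, present or not: a glass plate 50 mm wide (y), 100 mm long (z), 5 mm thick (x), about 70 g. The white coating (1 mm) covers its -x side except for a bare glass strip 24 mm wide along its upper end (+z). Point: its centre, half-way up.
- plate1_foot (a point): Middle of the lower end of plate1, 50 mm below its centre; axes as the plate's.
- plate2_c (a point): A thin-layer chromatography plate, present or not: a glass plate 50 mm wide (y), 100 mm long (z), 5 mm thick (x), about 70 g. The white coating (1 mm) covers its -x side except for a bare glass strip 24 mm wide along its upper end (+z). Point: its centre, half-way up.
- plate2_foot (a point): Middle of the lower end of plate2, 50 mm below its centre; axes as the plate's.
- plate3_c (a point): A thin-layer chromatography plate, present or not: a glass plate 50 mm wide (y), 100 mm long (z), 5 mm thick (x), about 70 g. The white coating (1 mm) covers its -x side except for a bare glass strip 24 mm wide along its upper end (+z). Point: its centre, half-way up.
- plate3_foot (a point): Middle of the lower end of plate3, 50 mm below its centre; axes as the plate's.
- plate4_c (a point): A thin-layer chromatography plate, present or not: a glass plate 50 mm wide (y), 100 mm long (z), 5 mm thick (x), about 70 g. The white coating (1 mm) covers its -x side except for a bare glass strip 24 mm wide along its upper end (+z). Point: its centre, half-way up.
- plate4_foot (a point): Middle of the lower end of plate4, 50 mm below its centre; axes as the plate's.
- jar1_c (a point): A squat brown reagent jar with a paper label and a black cap: 60 mm in diameter, 66 mm high in all (the cap, 54 mm in diameter, is the top 16 mm), about 0.25 kg. Point: its centre, 33 mm above its base; z up along its axis.
- jar2_c (a point): A squat brown reagent jar with a paper label and a black cap: 60 mm in diameter, 66 mm high in all (the cap, 54 mm in diameter, is the top 16 mm), about 0.25 kg. Point: its centre, 33 mm above its base; z up along its axis.
- beaker: Glass beaker, 68 mm across, 85 mm high, not part of the job. Origin: centre of its underside.
- dish: White porcelain dish, 90 mm across, 35 mm high, not part of the job. Origin: centre of its underside.
- conical: Glass conical flask, 80 mm across, 108 mm high, not part of the job. Origin: centre of its underside.
- weighing_jar: Small stoppered weighing jar, 48 mm across, 68 mm high, not part of the job. Origin: centre of its underside.
- wash_bottle: White wash bottle with a red cap, 60 mm across, 150 mm high, not part of the job. Origin: centre of its underside.
- bulb: Red-brown rubber bulb standing on end, 56 mm across, 72 mm high, not part of the job. Origin: centre of its underside.

How it is judged:
On the way, in this order (a step that is already met when the one before it is completed fails the run):
1. both jars stand upright in the wooden bottle tray (x of jar1_c in the frame of bottle_tray between -0.075 and 0.075 m and y of jar1_c in the frame of bottle_tray between -0.118 and 0.118 m and z of each of jar1_c, jar2_c in the frame of bottle_tray below 0.053 m and angle between each of jar1_c, jar2_c's own z axis and vertical below 0.2 rad and linear speed of each of jar1, jar2 below 0.03 m/s and x of jar2_c in the frame of bottle_tray between -0.075 and 0.075 m and y of jar2_c in the frame of bottle_tray between -0.118 and 0.118 m), for 0.2 s.
2. the tank's lid lies flat on the bench, off the tank (height (world z) of lid below 0.012 m and angle between lid_knob's own z axis and vertical below 0.08 rad and horizontal distance between lid and tank_mouth above 0.08 m and linear speed of lid below 0.03 m/s), for 0.2 s.
3. every plate leans against the rail, foot on the mat, coated side out, none touching another (angle between plate1_c's own x axis and vertical between 1.7 and 2.27 rad and angle between each of plate1_c, plate2_c, plate3_c, plate4_c's own z axis and vertical below 0.72 rad and contact force between each of plate1, plate2, plate3, plate4 and rail above 0.03 N and z of each of plate1_foot, plate2_foot, plate3_foot, plate4_foot in the frame of stand below 0.016 m and x of plate1_foot in the frame of stand between -0.06 and 0.036 m and y of plate1_foot in the frame of stand between -0.16 and 0.16 m and linear speed of each of plate1, plate2, plate3, plate4 below 0.02 m/s and angle between plate2_c's own x axis and vertical between 1.7 and 2.27 rad and x of plate2_foot in the frame of stand between -0.06 and 0.036 m and y of plate2_foot in the frame of stand between -0.16 and 0.16 m and angle between plate3_c's own x axis and vertical between 1.7 and 2.27 rad and x of plate3_foot in the frame of stand between -0.06 and 0.036 m and y of plate3_foot in the frame of stand between -0.16 and 0.16 m and angle between plate4_c's own x axis and vertical between 1.7 and 2.27 rad and x of plate4_foot in the frame of stand between -0.06 and 0.036 m and y of plate4_foot in the frame of stand between -0.16 and 0.16 m and distance between plate1_c and plate2_c above 0.052 m and distance between each of plate1_c, plate2_c and plate3_c above 0.052 m and distance between each of plate1_c, plate2_c, plate3_c and plate4_c above 0.052 m), for 0.2 s.
At the end, for the whole second after the job is handed in: Every plate leans on the rail, foot on the mat, 7 to 40 degrees from vertical, bare strip up, coating away from the rail, centres over 52 mm apart; lid flat on the tank within 12 mm and 4.5 degrees; both jars upright (11 degrees) in the bottle tray; all at rest (all of step 1 and all of step 3 and distance between lid and tank_mouth below 0.012 m and angle between the x axis of lid and the x axis of tank, either way round below 0.08 rad and angle between lid_knob's own z axis and vertical below 0.05 rad and linear speed of lid below 0.02 m/s); the robot touches nothing.
It fails at once if another piece of glassware or the rubber bulb is pushed more than 30 mm or tipped over (distance of any of beaker, dish, conical, weighing_jar, wash_bottle, bulb from where it was at the start of the episode above 0.03 m or angle between any of beaker, dish, conical, weighing_jar, wash_bottle, bulb's own z axis and vertical above 0.6 rad).
Of plate1, plate2, plate3, plate4 only 3 to 4 are there at a start; the rules pass over those that are not, and their reading is None.
At some moment in a run one of jar1, jar2 may be knocked a few centimetres aside while the robot is not near it.
It also fails if it takes over 210 s, if anything falls off the work surface, if the arm or the gripper's body presses on something with over 40 N, if the wrist force passes 120 N, or if a joint passes its speed limit or range.

ROBOT

A 6-joint arm with a two-finger parallel gripper is mounted at the origin on the work surface. World frame = base frame: x ahead of the robot, y to its left, z up, the work surface at z = 0. Lengths are in m, angles in rad, forces in N, time in s.
With the tool pointing down it reaches from about 0.375 to 0.975 m from the base axis. Payload 3.8 kg.
Tool frame: the origin (TCP) lies at the very end of the fingers, on their centre line; the grasp point (between the pads) lies 19 mm behind it; z points along the fingers, y is the line along which they close (so a half turn about z gives the same grasp; the last joint's range is limited). The gripper opens to 88 mm and grips with 3 to 60 N. Pads are 18 mm wide; open, the fingers measure 123 mm over their backs; the gripper's body (75 mm by 187 mm) begins 45 mm behind the grasp point.
Start: joints at [1.253, 0.264, 1.604, -0, 1.274, -0.037], TCP at [0.187, 0.649, 0.239] pointing down, gripper open.
Joint ranges: [-2.63, 2.63], [-0.94, 2.18], [0.31, 2.57], [-1.31, 4.45], [0, 2.66], [-2.55, 2.55]. Speed limits (rad/s): [2.57, 2.57, 3.14, 3.14, 3.14, 3.14].

INTERFACE

Orientations are given as a unit quaternion [x, y, z, w].
In Python, from rig import state, read_camera, job_done, masks_of, pinpoint gives the robot as it stands.
- The arm moves only by the shell command python3 -m inch 'ROWS' [FORCE]. ROWS is JSON, a list that holds one entry, the list of rows, each a list of 7 numbers: the opening, from -1 (shut) to 1 (fully open), then the shift along the world's x, y, z in cm, then the turn, a rotation vector about the world's x, y, z in rad. A call has 1 to 10 rows; each row shifts and turns the commanded pose from where the row before left it; what a row does not reach is not made up. A row lasts 1/10 s, in which the tool goes at most 50 mm and 8.59 degrees, less where a joint would pass 70% of its speed; a pose out of reach is approached as far as the arm can. A call with a gripper value outside its range is refused whole. The fingers move at their own pace and stop on an object; FORCE is the grip in N (left out, the last holds). Time passes only in rows, so rows that do not move let the fingers close. It gives the time, the measured TCP pose, the force, the opening and the grip force at its end, in the units of the state.
- state(): the state, without advancing time (a new reading comes with each control period).
- read_camera(name): name is "scene" or "top"; returns a dict with "pixels" (420x560x3 uint8, blue, green, red), "fx", "fy", "cx", "cy" (pixels), "k1" (the pictures are not rectified: a ray, as slopes to the right and down, at radius r is drawn at 1 + k1 r^2 times it, then the intrinsics apply), "extrinsics" (4x4, takes a point from world to camera coordinates). Camera axes: x right, y up, looking along -z (the intrinsics and any distortion apply to the point x, -y, -z); pixel columns grow to the right and rows downward; lengths in m; the calibration is good to about 2 mm. A picture is of the moment at which its call begins. There is no depth.
- job_done(): hands the job in; it is judged then, once.
Trained networks look in the newest picture that a camera, given by its name, has taken for a name from the list of things; names that differ only in an ending like _2 or _b are one class to them, and where a whole thing is asked for, a point or a joint stands for the part that bears it (a point fixed in the world has none). Each returns a list of dicts, best first, with "score" (0 to 1); they miss things now and then, are a little off and sometimes report something else, mostly with a low value. They report only what shows in the picture. A call takes as long as a camera call.
- masks_of(name, camera): "pixels" (420x560 bool, what is visible of it).
- pinpoint(name, camera): "location" ([x, y, z] in m, in the coordinates of the camera as it stood for that picture, good to about 4 mm: a listed point, or the origin of a listed thing).
The state is a dict: "t": time; "joint_positions": joint angles; "joint_vel": joint speeds; "joint_efforts": joint torques, N m; "ee_pos": TCP position; "tcp_rot": TCP orientation; "wrist_force": force on the tool from outside, world axes, zero at the start; "wrist_torque": the same for the moment, N m; "grip_width": finger opening in m; "gripper_force": force on a finger pad.
Only numpy, scipy, OpenCV 4.12 (cv2) and the standard library are available. Lean on these libraries where they do the work, as an engineer would, in place of code of your own. Each camera call takes 0.05 s, during which the arm holds its last target. There are 200 camera calls.

## Working session

There is one attempt and no reset: what is moved stays moved. The work goes in short steps, Python scripts to look and compute and a shell command to move; the robot and the scene stay as the last step left them, time stands still between calls to the robot, and variables do not carry over. Pictures are saved under pics/ and viewed, at most 14 in all, crops included, and the job is handed in when it is done.

```bash
mkdir -p pics; ls
cat > h.py <<'E'
import numpy as np,cv2
from rig import state,read_camera,job_done,masks_of,pinpoint
def cam(name,save=None):
    c=read_camera(name)
    if save: cv2.imwrite('pics/'+save,c['pixels'])
    return c
def w(c,loc):
    E=np.array(c['extrinsics']); return (np.linalg.inv(E)@np.r_[loc,1])[:3]
def ray(c,u,v,z):
    xd=np.array([(u-c['cx'])/c['fx'],(v-c['cy'])/c['fy']]); s=xd.copy()
    for _ in range(20): s=xd/(1+c['k1']*(s@s))
    E=np.linalg.inv(np.array(c['extrinsics'])); o=E[:3,3]; d=E[:3,:3]@np.r_[s[0],-s[1],-1]
    return o+d*(z-o[2])/d[2]
def proj(c,p):
    q=np.array(c['extrinsics'])@np.r_[p,1]; s=np.array([q[0],-q[1]])/-q[2]; s=s*(1+c['k1']*(s@s))
    return s[0]*c['fx']+c['cx'],s[1]*c['fy']+c['cy']
def find(name,camn,c,n=4,thr=.3):
    for d in pinpoint(name,camn)[:n]:
        if d['score']>thr: print(camn,name,round(d['score'],2),w(c,d['location']).round(4))
E
cat > a.py <<'E'
from h import *
for cn in ['scene','top']:
    c=cam(cn,cn+'0.png'); print(c['fx'],c['k1'],np.linalg.inv(np.array(c['extrinsics']))[:3,3])
    for n in ['stand','rail','tank','lid','lid_knob','bottle_tray','plate1_c','jar1_c','beaker','dish','conical','weighing_jar','wash_bottle','bulb']: find(n,cn,c)
print(state())
E
python3 a.py
```

```text
pics
442.0740319674469 0.012324054084425011 [1.14989848 0.06588946 0.97617868]
scene stand 0.95 [ 0.602  -0.0138 -0.0019]
scene stand 0.38 [ 0.6388 -0.0162  0.0571]
scene rail 0.59 [ 0.6388 -0.0153  0.0537]
scene tank 0.7 [ 0.4652  0.3755 -0.0025]
scene tank 0.32 [ 0.6815 -0.3946 -0.0036]
scene lid 0.68 [0.4732 0.3739 0.1198]
scene lid_knob 0.66 [0.4673 0.3717 0.1394]
scene lid_knob 0.42 [0.5872 0.0511 0.04  ]
scene bottle_tray 0.72 [ 0.4756 -0.3608  0.0032]
scene bottle_tray 0.64 [0.6723 0.4146 0.0038]
scene jar1_c 0.88 [ 0.5952 -0.0958  0.037 ]
scene beaker 0.56 [ 0.6336 -0.2916 -0.0042]
scene dish 0.9 [0.701  0.3036 0.0075]
scene conical 0.89 [ 0.7938 -0.1772  0.0013]
scene weighing_jar 0.73 [0.6727 0.4115 0.0035]
scene wash_bottle 0.74 [ 0.7954  0.0687 -0.0023]
scene wash_bottle 0.65 [ 0.7911 -0.1764  0.001 ]
scene bulb 0.73 [ 0.6813 -0.3946 -0.0007]
scene bulb 0.43 [ 0.5989 -0.012  -0.0032]
393.30283628117434 0.013752493772818277 [0.35509172 0.03929335 1.19170752]
top stand 0.97 [ 0.6024 -0.0146 -0.0017]
top rail 0.6 [ 0.6404 -0.0124  0.0593]
top tank 0.78 [ 0.4697  0.3751 -0.00
[... 603 characters left out ...]
[ 1.25310371e+00,  2.63870356e-01,  1.60397567e+00, -7.73618651e-06,
        1.27372637e+00, -3.69012615e-02]), 'joint_vel': array([ 8.08259699e-04,  9.31129101e-05, -1.22146683e-04,  2.52003224e-04,
        3.35853590e-04,  8.25015789e-04]), 'joint_efforts': array([ 7.71125597e-04, -5.02060783e+01, -3.57238519e+01,  7.29791215e-02,
        1.87287078e-02, -2.50457003e-05]), 'ee_pos': array([0.18705792, 0.64856176, 0.23873888]), 'tcp_rot': array([1.39933789e-01, 9.90160863e-01, 9.31676795e-06, 5.42694218e-06]), 'wrist_force': array([ 0.41593243, -0.40339563, -0.51465575]), 'wrist_torque': array([-0.0050302 ,  0.01114245, -0.01951226]), 'gripper_force': 0.0, 'grip_width': 0.08822770870694041}
```

View pics/scene0.png

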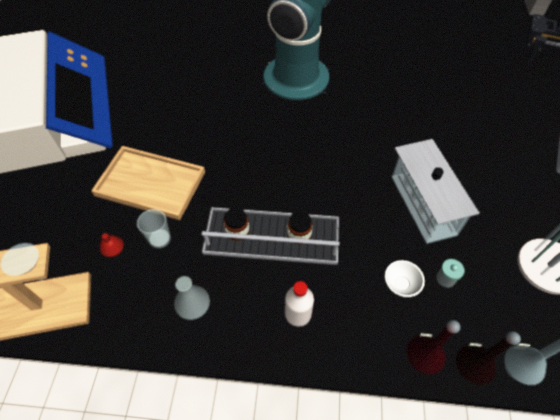

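View pics/top0.png

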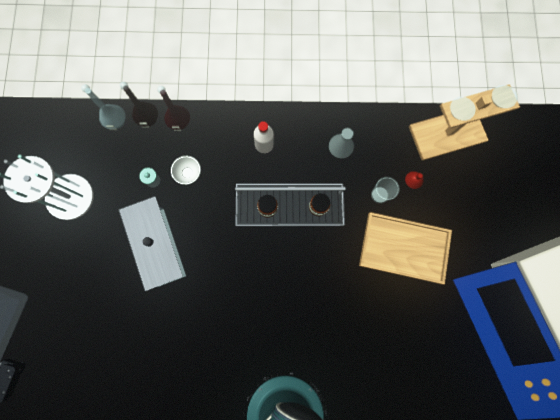

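The stand is at the centre with two jars: scene (237,220) and (300,225), top (267,205) and (320,203). Its rail is on the far (+x) side. The bottle tray is at top (405,248) and the lidded tank at top (152,243), yawed about 19°.

```bash
cat > b.py <<'E'
from h import *
def rect(name,z,cn,c):
    for d in masks_of(name,cn)[:2]:
        if d['score']<.3: continue
        ct=max(cv2.findContours(d['pixels'].astype(np.uint8),0,2)[0],key=cv2.contourArea)
        P=np.array([ray(c,u,v,z)[:2] for u,v in ct[:,0]],np.float32)*1000
        r=cv2.minAreaRect(P); print(cn,name,round(d['score'],2),np.round(r[0]),np.round(r[1]),round(r[2],1))
for cn in ['top','scene']:
    c=cam(cn)
    rect('lid',.1165,cn,c); rect('stand',.01,cn,c); rect('bottle_tray',.02,cn,c); rect('rail',.056,cn,c); rect('jar1_c',.072,cn,c);rect('tank',.1,cn,c)
    for n in ['plate1_c','plate1_foot','jar1_c','jar2_c','weighing_jar']: find(n,cn,c,5,.1)
    uv=[(267,205),(320,203)] if cn=='top' else [(236,214),(299,219)]
    for p in uv: print(p,ray(c,*p,.072).round(3))
    im=c['pixels']
    s=im[180:300,100:200] if cn=='top' else im[130:250,380:490]
    cv2.imwrite(f'pics/tank_{cn}.png',cv2.resize(s,None,fx=5,fy=5,interpolation=2))
    s=im[175:235,225:355] if cn=='top' else im[195:270,195:350]
    cv2.imwrite(f'pics/st_{cn}.png',cv2.resize(s,None,fx=5,fy=5,interpolation=2))
E
python3 b.py
```

```text
top lid 0.97 [469. 369.] [240. 107.] 22.4
top stand 0.71 [602. -14.] [129. 333.] 0.5
top bottle_tray 0.72 [ 471. -360.] [259. 169.] 77.7
top rail 0.71 [640. -12.] [ 15. 324.] 0.6
top jar1_c 0.69 [589. -97.] [62. 59.] 0.5
top tank 0.75 [477. 315.] [205.  13.] 22.1
top tank 0.36 [656. 389.] [62. 46.] 46.2
top plate1_foot 0.31 [ 7.926e-01 -1.748e-01  4.000e-04]
top jar1_c 0.82 [ 0.5962 -0.1044  0.0329]
top jar2_c 0.58 [0.5933 0.0563 0.0421]
top weighing_jar 0.51 [0.6772 0.41   0.004 ]
(267, 205) [0.586 0.054 0.072]
(320, 203) [ 0.594 -0.1    0.072]
scene lid 0.97 [468. 372.] [239. 108.] 21.8
scene stand 0.65 [601. -15.] [140. 341.] 0.2
scene bottle_tray 0.92 [ 473. -358.] [265. 179.] 78.9
scene rail 0.74 [637. -12.] [ 14. 328.] 0.9
scene jar1_c 0.97 [607. -96.] [76. 59.] 9.8
scene jar1_c 0.5 [507. 336.] [248. 130.] 41.8
scene tank 0.69 [527. 328.] [240. 128.] 42.3
scene plate1_foot 0.62 [0.5892 0.0513 0.0376]
scene jar1_c 0.76 [ 0.5966 -0.1004  0.0373]
scene jar2_c 0.73 [0.5898 0.0513 0.0387]
scene weighing_jar 0.61 [0.6718 0.4118 0.0041]
scene weighing_jar 0.6 [ 0.4678  0.3753 -0.0037]
(236, 214) [ 0.59  -0.1    0.072]
(299, 219) [0.589 0.053 0.072]
```

View pics/tank_scene.png

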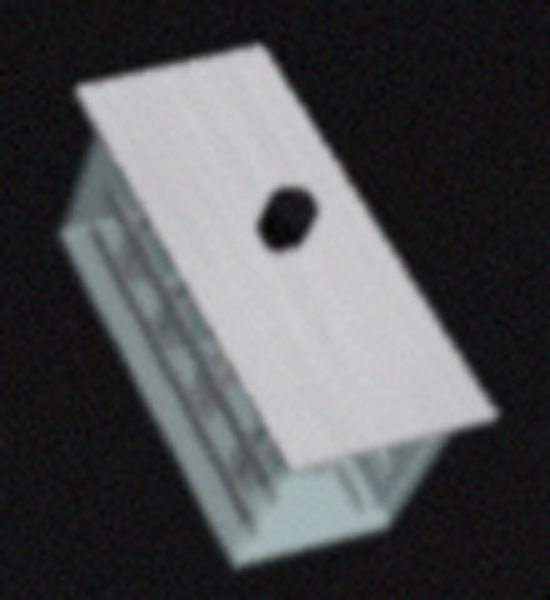

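View pics/st_top.png

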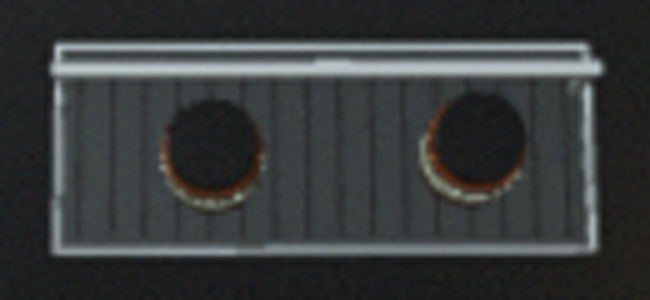

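The lid is centred at (0.469, 0.370) with yaw about 22°. The jars are at (0.588, 0.053) and (0.593, -0.101), and the crop shows both caps clear of the rail. I'm going to the left jar first.

```bash
python3 -m inch '[[[1,2.5,-3.7,0,0,0,0.0176],[1,2.5,-3.7,0,0,0,0.0176],[1,2.5,-3.7,0,0,0,0.0176],[1,2.5,-3.7,0,0,0,0.0176],[1,2.5,-3.7,0,0,0,0.0176],[1,2.5,-3.7,0,0,0,0.0176],[1,2.5,-3.7,0,0,0,0.0176],[1,2.5,-3.7,0,0,0,0.0176]]]' 20; python3 -m inch '[[[1,2.5,-3.7,0,0,0,0.0176],[1,2.5,-3.7,0,0,0,0.0176],[1,2.5,-3.7,0,0,0,0.0176],[1,2.5,-3.7,0,0,0,0.0176],[1,2.5,-3.7,0,0,0,0.0176],[1,2.5,-3.7,0,0,0,0.0176],[1,2.5,-3.7,0,0,0,0.0176],[1,2.5,-3.7,0,0,0,0.0176],[1,0,0,0,0,0,0],[1,0,0,0,0,0,0]]]'
```

```text
t: 3.5
ee_pos: [0.3878, 0.3511, 0.2391]
tcp_rot: [0.069, 0.998, 0.0, 0.0]
wrist_force: [0.6, 0.0, 0.1]
grip_width: 0.088
gripper_force: 0.0
t: 4.5
ee_pos: [0.5872, 0.0558, 0.2385]
tcp_rot: [0.001, 1.0, 0.0, -0.0]
wrist_force: [-0.8, 0.6, -0.1]
grip_width: 0.0882
gripper_force: 0.0
```

```bash
python3 -m inch '[[[1,0,-0.3,-4,0,0,0],[1,0,0,-4,0,0,0],[1,0,0,-4,0,0,0],[1,0,0,-4,0,0,0],[1,0,0,-3,0,0,0],[1,0,0,-2,0,0,0],[-0.3,0,0,0,0,0,0],[-0.3,0,0,0,0,0,0],[-0.3,0,0,0,0,0,0],[-0.3,0,0,0,0,0,0]]]' 20; python3 -m inch '[[[-0.3,0,0,0,0,0,0],[-0.3,0,0,0,0,0,0],[-0.3,0,0,2,0,0,0],[-0.3,0,0,4,0,0,0],[-0.3,0,0,4,0,0,0],[-0.3,0,0,4,0,0,0],[-0.3,0,0,0,0,0,0]]]'
```

```text
t: 5.5
ee_pos: [0.5886, 0.0542, 0.0308]
tcp_rot: [-0.001, 1.0, 0.0, 0.002]
wrist_force: [-0.0, 1.3, 2.4]
grip_width: 0.0594
gripper_force: 20.0
t: 6.2
ee_pos: [0.5914, 0.0535, 0.1757]
tcp_rot: [-0.0, 1.0, 0.0, 0.006]
wrist_force: [1.8, 0.4, -2.1]
grip_width: 0.0597
gripper_force: 20.0
```

```bash
python3 -m inch '[[[-0.3,-1.2,-3.9,0,0,0,-0.02],[-0.3,-1.2,-3.9,0,0,0,-0.02],[-0.3,-1.2,-3.9,0,0,0,-0.02],[-0.3,-1.2,-3.9,0,0,0,-0.02],[-0.3,-1.2,-3.9,0,0,0,-0.02],[-0.3,-1.2,-3.9,0,0,0,-0.02],[-0.3,-1.2,-3.9,0,0,0,-0.02],[-0.3,-1.2,-3.9,0,0,0,-0.02],[-0.3,-1.2,-3.9,0,0,0,-0.02],[-0.3,-1.2,-3.9,0,0,0,-0.02]]]'; python3 -m inch '[[[-0.3,-1.2,-3.9,0,0,0,0],[-0.3,-1.2,-3.6,0,0,0,0],[-0.3,0,0,-3,0,0,0],[-0.3,0,0,-3,0,0,0],[-0.3,0,0,-3,0,0,0],[-0.3,0,0,-2,0,0,0],[-0.3,0,0,-1,0,0,0],[-0.3,0,0,-1,0,0,0],[-0.3,0,0,0,0,0,0]]]'
```

```text
t: 7.2
ee_pos: [0.465, -0.3373, 0.1665]
tcp_rot: [0.1, 0.995, 0.001, -0.001]
wrist_force: [1.1, -0.2, -3.5]
grip_width: 0.0598
gripper_force: 20.0
t: 8.1
ee_pos: [0.4422, -0.4106, 0.0371]
tcp_rot: [0.099, 0.995, 0.001, -0.001]
wrist_force: [0.2, -0.0, -3.1]
grip_width: 0.0596
gripper_force: 20.0
```

```bash
cat > c.py <<'E'
from h import *
for cn in ['top','scene']:
    c=cam(cn,'tray_'+cn+'.png'); find('jar1_c',cn,c,4)
s=state(); print(s['ee_pos'],s['wrist_force'])
E
python3 c.py
```

```text
top jar1_c 0.8 [ 0.5981 -0.1081  0.0369]
scene jar1_c 0.85 [ 0.5967 -0.0966  0.038 ]
scene jar1_c 0.33 [ 0.6813 -0.3976 -0.0008]
[ 0.4439426  -0.41227117  0.04008139] [ 0.31629139 -0.20924788 -3.2246378 ]
```

```bash
python3 -m inch '[[[-0.3,0,0,-0.4,0,0,0],[-0.3,0,0,-0.4,0,0,0],[-0.3,0,0,0,0,0,0],[0.7,0,0,0,0,0,0],[0.7,0,0,0,0,0,0],[0.7,0,0,0,0,0,0],[0.7,0,0,2,0,0,0],[0.7,0,0,4,0,0,0],[0.7,0,0,4,0,0,0],[0.7,0,0,4,0,0,0]]]'; python3 c.py
```

```text
t: 9.3
ee_pos: [0.4428, -0.4111, 0.1718]
tcp_rot: [0.099, 0.995, 0.0, -0.0]
wrist_force: [-0.1, -1.2, -0.7]
grip_width: 0.0748
gripper_force: 0.0
top jar1_c 0.59 [ 0.5987 -0.1071  0.0356]
scene jar1_c 0.84 [ 0.5981 -0.0978  0.0384]
[ 0.44373642 -0.41210683  0.1722356 ] [-0.46402811  0.05726429 -0.53050528]
```

```bash
python3 -m inch '[[[1,1.9,3.9,0,0,0,0.025],[1,1.9,3.9,0,0,0,0.025],[1,1.9,3.9,0,0,0,0.025],[1,1.9,3.9,0,0,0,0.025],[1,1.9,3.9,0,0,0,0.025],[1,1.9,3.9,0,0,0,0.025],[1,1.9,3.9,0,0,0,0.025],[1,1.8,3.8,0,0,0,0.025],[1,0,0,-2,0,0,0],[1,0,0,0,0,0,0]]]'; python3 -m inch '[[[1,0,0,-4,0,0,0],[1,0,0,-4,0,0,0],[1,0,0,-3,0,0,0],[1,0,0,-1.2,0,0,0],[1,0,0,0,0,0,0],[-0.3,0,0,0,0,0,0],[-0.3,0,0,0,0,0,0],[-0.3,0,0,0,0,0,0],[-0.3,0,0,0,0,0,0],[-0.3,0,0,0,0,0,0]]]';python3 -m inch '[[[-0.3,0,0,0,0,0,0],[-0.3,0,0,3,0,0,0],[-0.3,0,0,4,0,0,0],[-0.3,0,0,4,0,0,0],[-0.3,0,0,3,0,0,0],[-0.3,-2,-2,0,0,0,-0.03],[-0.3,-2,-4,0,0,0,-0.03],[-0.3,-2,-4,0,0,0,-0.03],[-0.3,0,0,0,0,0,0]]]'
```

```text
t: 10.5
ee_pos: [0.591, -0.0983, 0.1456]
tcp_rot: [-0.002, 1.0, 0.001, -0.004]
wrist_force: [0.2, 0.3, -0.7]
grip_width: 0.088
gripper_force: 0.0
t: 11.5
ee_pos: [0.5953, -0.1008, 0.0304]
tcp_rot: [-0.0, 1.0, -0.0, 0.001]
wrist_force: [-0.9, -1.2, 6.2]
grip_width: 0.0598
gripper_force: 20.0
t: 12.4
ee_pos: [0.5313, -0.2039, 0.1682]
tcp_rot: [0.047, 0.999, -0.001, -0.001]
wrist_force: [1.3, 0.8, -2.1]
grip_width: 0.0593
gripper_force: 20.0
```

```bash
python3 -m inch '[[[-0.3,-2.1,-3.3,0,0,0,-0.037],[-0.3,-2.1,-3.3,0,0,0,-0.037],[-0.3,-2,-3.3,0,0,0,-0.037],[-0.3,0,0,-3,0,0,0],[-0.3,0,0,-4,0,0,0],[-0.3,0,0,-4,0,0,0],[-0.3,0,0,-2,0,0,0],[-0.3,0,0,-0.5,0,0,0],[-0.3,0,0,-0.4,0,0,0],[-0.3,0,0,0,0,0,0]]]'; python3 -m inch '[[[0.6,0,0,0,0,0,0],[0.6,0,0,0,0,0,0],[0.6,0,0,0,0,0,0],[0.6,0,0,3,0,0,0],[0.6,0,0,4,0,0,0],[0.6,0,0,4,0,0,0],[0.6,0,0,4,0,0,0],[0.6,0,4,0,0,0,0],[0.6,0,4,0,0,0,0],[0.6,0,4,0,0,0,0]]]'; python3 c.py
```

```text
t: 13.4
ee_pos: [0.4712, -0.2979, 0.0306]
tcp_rot: [0.1, 0.995, 0.001, -0.002]
wrist_force: [-3.3, 1.1, 3.2]
grip_width: 0.0595
gripper_force: 20.0
t: 14.4
ee_pos: [0.4723, -0.1786, 0.1805]
tcp_rot: [0.101, 0.995, -0.0, 0.001]
wrist_force: [0.5, 0.6, -0.4]
grip_width: 0.0705
gripper_force: 0.0
scene jar1_c 0.6 [ 0.4725 -0.2966  0.038 ]
[ 0.47229759 -0.17889377  0.17993678] [-0.54304159  0.17036636 -0.37366345]
```

View pics/tray_scene.png

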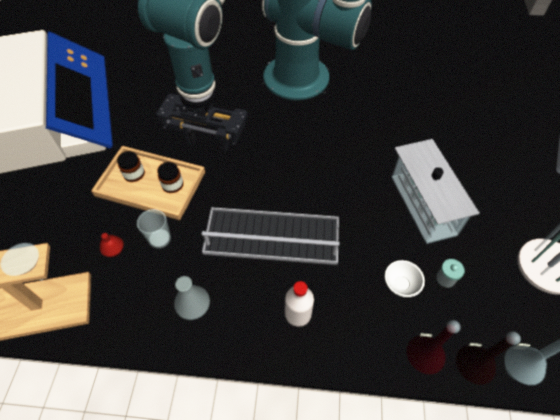

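Both jars stand upright in the tray, at scene (131,164) and (170,178). Next is the lid.

```bash
python3 -m inch '[[[0.3,0,4,2,0,0,-0.08],[0.3,0,4,2,0,0,-0.08],[0.3,0,4,1,0,0,-0.08],[0.3,0,4,0,0,0,-0.08],[0.3,0,4,0,0,0,-0.08],[0.3,0,4,0,0,0,-0.08],[0.3,0,4,0,0,0,-0.08],[0.3,0,4,0,0,0,-0.08],[0.3,0,4,0,0,0,-0.08],[0.3,0,4,0,0,0,-0.08]]]' 25; python3 -m inch '[[[0.3,0,4,0,0,0,-0.08],[0.3,0,4,0,0,0,-0.08],[0.3,0,4,0,0,0,-0.02],[0.3,0,2.7,0,0,0,0],[0.3,0,0,0,0,0,0],[0.3,0,0,0,0,0,0]]]'
```

```text
t: 15.6
ee_pos: [0.4731, 0.2213, 0.2298]
tcp_rot: [0.482, 0.876, 0.0, 0.0]
wrist_force: [0.6, 1.0, 0.1]
grip_width: 0.0573
gripper_force: 0.0
t: 16.2
ee_pos: [0.4729, 0.3669, 0.2291]
tcp_rot: [0.556, 0.831, -0.001, 0.0]
wrist_force: [-0.2, -0.9, 0.0]
grip_width: 0.0574
gripper_force: 0.0
```

```bash
python3 -m inch '[[[0.3,-0.3,0.2,-4,0,0,0],[0.3,0,0,-4,0,0,0],[0.3,0,0,-2,0,0,0],[0.3,0,0,-0.5,0,0,0],[0.3,0,0,0,0,0,0],[-0.7,0,0,0,0,0,0],[-0.7,0,0,0,0,0,0],[-0.7,0,0,0,0,0,0],[-0.7,0,0,0,0,0,0],[-0.7,0,0,0,0,0,0]]]' 40; python3 -m inch '[[[-0.7,0,0,0,0,0,0],[-0.7,0,0,1,0,0,0],[-0.7,0,0,2,0,0,0],[-0.7,0,0,2,0,0,0],[-0.7,0,0,2,0,0,0],[-0.7,0,0,0,0,0,0]]]'
```

```text
t: 17.2
ee_pos: [0.4699, 0.3701, 0.1258]
tcp_rot: [0.556, 0.831, 0.001, 0.001]
wrist_force: [0.9, -0.0, 2.5]
grip_width: 0.0233
gripper_force: 40.0
t: 17.8
ee_pos: [0.47, 0.3704, 0.1974]
tcp_rot: [0.556, 0.831, 0.002, 0.001]
wrist_force: [0.0, 0.1, -3.2]
grip_width: 0.023
gripper_force: 40.0
```

```bash
cat > d.py <<'E'
from h import *
for cn in ['top','scene']:
    c=cam(cn)
    for n in ['plate1_c','plate1_foot','lid_knob','tank']: find(n,cn,c,6)
    im=c['pixels']
    s=im[170:300,90:210] if cn=='top' else im[90:270,360:500]
    cv2.imwrite(f'pics/tank2_{cn}.png',cv2.resize(s,None,fx=4 if cn=='top' else 3,fy=4 if cn=='top' else 3,interpolation=2))
E
python3 d.py
```

```text
top lid_knob 0.98 [0.4692 0.3659 0.2101]
top tank 0.93 [ 0.4705  0.3751 -0.0019]
top tank 0.44 [ 0.4727 -0.3009  0.0407]
scene plate1_c 0.51 [0.4041 0.355  0.0544]
scene plate1_foot 0.5 [0.4058 0.3462 0.0042]
scene lid_knob 0.76 [0.464  0.3745 0.2074]
scene lid_knob 0.7 [0.4717 0.3724 0.1836]
scene tank 0.95 [4.687e-01 3.735e-01 4.000e-04]
```

View pics/tank2_scene.png

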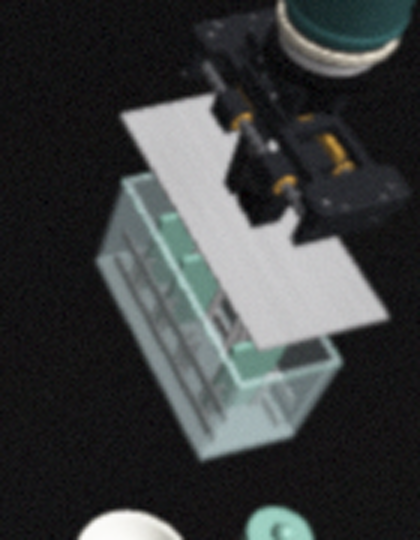

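The lid is held level. Below it, teal bare glass faces the camera (+x), so the coatings face tank -x toward the robot. I'm laying the lid at (0.43, 0.03).

```bash
python3 -m inch '[[[-0.7,0,0,2,0,0,0],[-0.7,-0.4,-3.4,1,0,0,0.118],[-0.7,-0.4,-3.4,0,0,0,0.118],[-0.7,-0.4,-3.4,0,0,0,0.118],[-0.7,-0.4,-3.4,0,0,0,0.118],[-0.7,-0.4,-3.4,0,0,0,0.118],[-0.7,-0.4,-3.4,0,0,0,0.118],[-0.7,-0.4,-3.4,0,0,0,0.118],[-0.7,-0.4,-3.4,0,0,0,0.118],[-0.7,-0.4,-3.4,0,0,0,0.118]]]'; python3 -m inch '[[[-0.7,-0.4,-3.4,-2,0,0,0.118],[-0.7,0,0,-4,0,0,0],[-0.7,0,0,-4,0,0,0],[-0.7,0,0,-4,0,0,0],[-0.7,0,0,-4,0,0,0],[-0.7,0,0,-2,0,0,0],[-0.7,0,0,-0.5,0,0,0],[-0.7,0,0,-0.4,0,0,0],[-0.7,0,0,0,0,0,0]]]'
```

```text
t: 19.3
ee_pos: [0.4327, 0.0623, 0.2248]
tcp_rot: [0.056, 0.998, 0.0, 0.0]
wrist_force: [0.4, -0.3, -3.8]
grip_width: 0.0228
gripper_force: 40.0
t: 20.2
ee_pos: [0.4302, 0.0296, 0.0166]
tcp_rot: [0.0, 1.0, 0.0, 0.001]
wrist_force: [0.3, 0.1, -3.0]
grip_width: 0.023
gripper_force: 40.0
```

```bash
python3 -m inch '[[[-0.7,0,0,-0.3,0,0,0],[-0.7,0,0,-0.2,0,0,0],[-0.7,0,0,0,0,0,0]]]'; python3 -m inch '[[[0.2,0,0,0,0,0,0],[0.2,0,0,0,0,0,0],[0.2,0,0,0,0,0,0],[0.2,0,0,4,0,0,0],[0.2,0,0,4,0,0,0],[0.2,0,0,4,0,0,0],[0.2,0,-4,4,0,0,0],[0.2,0,-4,2,0,0,0],[0.2,0,-4,0,0,0,0],[0,0,-4,0,0,0,0]]]'; sed -i 's/tank2/tank3/' d.py
cat >> d.py <<'E'
    t=im[150:310,80:280] if cn=='top' else im[120:260,370:500]
    cv2.imwrite(f'pics/tank3_{cn}.png',cv2.resize(t,None,fx=4,fy=3.6,interpolation=2))
    find('lid',cn,c)
    for n in ['plate1_c']:
        for d in masks_of(n,cn):
            if d['score']>.3: v,u=np.nonzero(d['pixels']); print('mask',round(d['score'],2),len(u),u.mean().round(),v.mean().round())
E
python3 d.py
```

```text
t: 20.5
ee_pos: [0.4296, 0.0296, 0.0112]
tcp_rot: [0.0, 1.0, 0.0, 0.001]
wrist_force: [-0.4, 0.0, -3.4]
grip_width: 0.0232
gripper_force: 40.0
t: 21.5
ee_pos: [0.43, -0.1275, 0.1881]
tcp_rot: [-0.0, 1.0, -0.001, 0.002]
wrist_force: [1.0, -0.4, -0.1]
grip_width: 0.0468
gripper_force: 0.0
top plate1_c 0.64 [0.4062 0.3464 0.0546]
top plate1_foot 0.47 [ 0.4684  0.376  -0.002 ]
top plate1_foot 0.46 [0.4031 0.3497 0.0054]
top lid_knob 0.74 [0.4287 0.0244 0.0246]
top lid_knob 0.66 [0.4073 0.3514 0.0537]
top tank 0.78 [ 0.47    0.3731 -0.0017]
top tank 0.44 [0.4041 0.3507 0.006 ]
top lid 0.61 [ 4.334e-01  3.050e-02 -2.000e-04]
scene plate1_c 0.79 [0.4042 0.3554 0.0563]
scene plate1_foot 0.75 [0.4066 0.3504 0.004 ]
scene lid_knob 0.61 [0.4231 0.0304 0.0252]
scene tank 0.66 [ 0.4675  0.3759 -0.004 ]
scene tank 0.51 [0.4037 0.3564 0.0526]
scene lid 0.89 [0.4296 0.0313 0.0053]
mask 0.54 207 421.0 166.0
```

View pics/tank3_top.png

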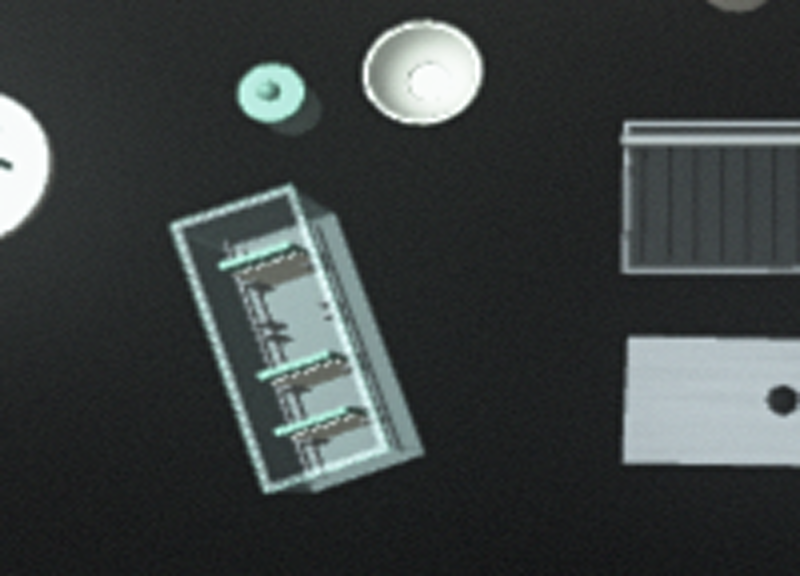

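View pics/tank3_scene.png

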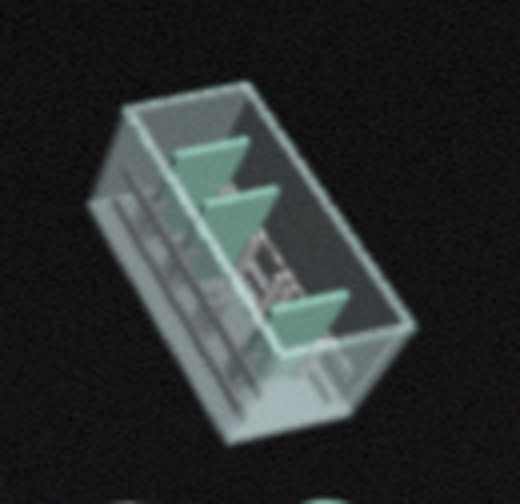

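Three plates show, in slots -67.5, -22.5 and +67.5 mm. Their top edges are at about top px (158,267), (155,251) and (145,221), with the grey-white side toward the robot. The slot at +22.5 is empty, and the lid lies flat.

```bash
cat > e.py <<'E'
from h import *
D={'top':((80,150),[(172,225),(293,187),(388,452),(267,491)],[(313,421),(300,365),(259,255)]),
'scene':((370,120),[(125,107),(250,84),(415,327),(283,357)],[(212,147),(242,195),(311,301)])}
for cn,(o,cs,ps) in D.items():
    c=cam(cn); f=lambda p,z: ray(c,o[0]+p[0]/4,o[1]+p[1]/3.6,z)[:2]
    C=np.array([f(p,.115) for p in cs],np.float32)*1000; r=cv2.minAreaRect(C); print(cn,r, C.mean(0))
    P=np.array([f(p,.105) for p in ps])*1000; print(P.round(1))
    for yaw in (21.5,22.3): 
        a=np.radians(yaw); R=np.array([[np.cos(a),np.sin(a)],[-np.sin(a),np.cos(a)]]); print(yaw,((P-C.mean(0))@R.T).round(1).tolist())
E
python3 e.py
```

```text
top ((466.97283935546875, 371.55975341796875), (215.7137451171875, 86.3427734375), 20.865488052368164) [467.40622 371.0011 ]
[[404.6 347.1]
 [446.7 358.7]
 [531.2 392.5]]
21.5 [[-67.2, 0.8], [-23.8, -3.9], [67.2, -3.4]]
22.3 [[-67.2, 1.7], [-23.8, -3.6], [67.2, -4.3]]
scene ((467.7441101074219, 376.28326416015625), (216.01414489746094, 86.05089569091797), 21.39385223388672) [468.3213  376.18304]
[[405.7 352.3]
 [446.9 367.5]
 [531.7 400.5]]
21.5 [[-67.0, 0.7], [-23.2, -0.2], [67.9, -0.6]]
22.3 [[-67.0, 1.7], [-23.2, 0.1], [67.8, -1.6]]
```

```bash
python3 -m inch '[[[-0.5,0.7,3.8,0,0,0,-0.085],[-0.5,0.7,3.8,0,0,0,-0.085],[-0.5,0.7,3.8,0,0,0,-0.085],[-0.5,0.7,3.8,0,0,0,-0.085],[-0.5,0.7,3.8,0,0,0,-0.085],[-0.5,0.7,3.8,0,0,0,-0.085],[-0.5,0.7,3.8,0,0,0,-0.085],[-0.5,0.7,3.8,0,0,0,-0.085],[-0.5,0.7,3.8,0,0,0,-0.085],[-0.5,0.7,3.8,0,0,0,-0.085]]]' 20; python3 -m inch '[[[-0.5,0.7,3.8,0,0,0,-0.085],[-0.5,0.7,3.8,0,0,0,-0.085],[-0.5,0.7,3.7,0,0,0,-0.085],[-0.5,0.9,3.5,0,0,0,-0.091],[-0.5,0,0,0,0,0,0],[-0.5,0,0,0,0,0,0]]]'; python3 -c "
from h import *
s=[state() for _ in range(1)][0];print(s['ee_pos'],s['tcp_rot'],s['grip_width'])"
```

```text
t: 23.3
ee_pos: [0.4991, 0.2559, 0.1861]
tcp_rot: [0.414, 0.91, 0.0, 0.0]
wrist_force: [0.6, 0.3, -0.5]
grip_width: 0.0221
gripper_force: 0.0
t: 23.9
ee_pos: [0.5287, 0.4025, 0.1854]
tcp_rot: [0.562, 0.827, -0.001, -0.0]
wrist_force: [0.3, -1.0, 0.3]
grip_width: 0.0222
gripper_force: 0.0
[0.52873163 0.40252571 0.18537783] [ 5.62053352e-01  8.27100653e-01 -7.33103990e-04 -4.19204579e-05] 0.022172676798048407
```

```bash
python3 -m inch '[[[-0.5,0.1,-0.2,-3,0,0,0],[-0.5,0,0,-3,0,0,0],[-0.5,0,0,-2,0,0,0],[-0.5,0,0,-2,0,0,0],[-0.5,0,0,-1.2,0,0,0],[-0.5,0,0,0,0,0,0]]]'
python3 - <<'E'
from h import *
c=cam('scene'); cv2.imwrite('pics/g1.png',cv2.resize(c['pixels'][90:260,360:510],None,fx=3.5,fy=3.5,interpolation=2))
E
```

```text
t: 24.5
ee_pos: [0.5286, 0.398, 0.0719]
tcp_rot: [0.563, 0.826, -0.002, -0.001]
wrist_force: [-0.0, -0.7, -0.8]
grip_width: 0.022
gripper_force: 0.0
```

View pics/g1.png

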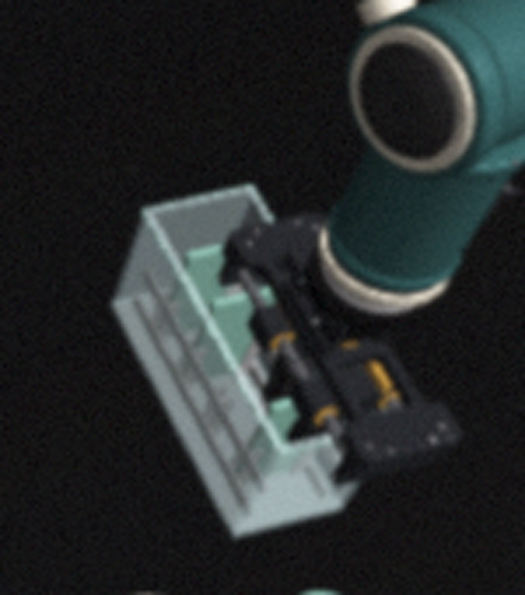

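The fingers straddle the far plate at crop (290,415), with no contact force. I'm closing and lifting.

```bash
python3 -m inch '[[[-1,0,0,0,0,0,0],[-1,0,0,0,0,0,0],[-1,0,0,0,0,0,0],[-1,0,0,0,0,0,0],[-1,0,0,0,0,0,0]]]' 25; python3 -m inch '[[[-1,0,0,1,0,0,0],[-1,0,0,2,0,0,0],[-1,0,0,3,0,0,0],[-1,0,0,4,0,0,0],[-1,0,0,4,0,0,0],[-1,0,0,2,0,0,0],[-1,0,0,0,0,0,0],[-1,0,0,0,0,0,0]]]'
python3 - <<'E'
from h import *
for cn in ['top','scene']:
    c=cam(cn)
    for n in ['plate1_c','plate1_foot']: find(n,cn,c,6)
s=state();print(s['ee_pos'],s['wrist_force'],s['grip_width'])
E
```

```text
t: 25.05
ee_pos: [0.5311, 0.4008, 0.0757]
tcp_rot: [0.563, 0.826, 0.001, 0.001]
wrist_force: [0.3, 0.2, 6.4]
grip_width: 0.005
gripper_force: 25.0
t: 25.85
ee_pos: [0.5296, 0.4, 0.2336]
tcp_rot: [0.563, 0.826, -0.0, -0.0]
wrist_force: [0.5, -0.4, -1.1]
grip_width: 0.0047
gripper_force: 25.0
top plate1_c 0.46 [0.4031 0.3485 0.0546]
top plate1_foot 0.54 [0.4029 0.3516 0.0061]
top plate1_foot 0.46 [0.5291 0.3922 0.1593]
scene plate1_c 0.47 [0.4037 0.3557 0.0578]
scene plate1_foot 0.74 [0.4046 0.348  0.0058]
[0.52928298 0.39963225 0.23195123] [ 0.06225322  0.54301484 -1.0251044 ] 0.004903536012996112
```

```bash
python3 -m inch '[[[-1,0.7,-3.8,0,0,0,-0.026],[-1,0.7,-3.8,0,0,0,-0.026],[-1,0.7,-3.8,0,0,0,-0.026],[-1,0.7,-3.8,0,0,0,-0.026],[-1,0.7,-3.8,0,0,0,-0.026],[-1,0.7,-3.8,0,0,0,-0.026],[-1,0.7,-3.8,0,0,0,-0.026],[-1,0.7,-3.8,0,0,0,-0.026],[-1,0.7,-3.8,0,0,0,-0.026],[-1,0.7,-3.8,0,0,0,-0.026]]]'; python3 -m inch '[[[-1,0.7,-3.8,0,0,0,-0.026],[-1,0.7,-3.8,0,0,0,-0.026],[-1,0.8,-3.8,0,0,0,-0.026],[-1,0.9,-3.6,0,0,0,-0.026],[-1,0,0,-2,0,0.113,0],[-1,0,0,-2,0,0.114,0],[-1,0,0,-2,0,0,0],[-1,0,0,0,0,0,0],[-1,0,0,0,0,0,0]]]'
cat > p.py <<'E'
from h import *
from scipy.spatial.transform import Rotation as R
for cn in ['top','scene']:
    c=cam(cn)
    for n in ['plate1_c','plate1_foot','rail']: find(n,cn,c,6)
s=state();T=R.from_quat(s['tcp_rot']).as_matrix();print(s['ee_pos'],s['wrist_force'],s['grip_width']);print('toolz',T[:,2].round(3),'tooly',T[:,1].round(3),'foot',(s['ee_pos']+.07*T[:,2]).round(4))
E
python3 p.py
```

```text
t: 27.15
ee_pos: [0.5998, 0.0186, 0.2333]
tcp_rot: [0.666, 0.746, -0.0, -0.0]
wrist_force: [-0.3, 0.1, -0.4]
grip_width: 0.005
gripper_force: 25.0
t: 28.05
ee_pos: [0.6305, -0.1296, 0.1732]
tcp_rot: [0.699, 0.706, -0.08, -0.081]
wrist_force: [0.1, -0.3, -1.1]
grip_width: 0.005
gripper_force: 25.0
top plate1_c 0.44 [0.4042 0.3487 0.0519]
top plate1_foot 0.49 [0.4034 0.3509 0.0052]
top rail 0.71 [ 7.948e-01  6.670e-02 -2.000e-04]
top rail 0.65 [ 0.6373 -0.012   0.0575]
scene plate1_c 0.63 [0.405  0.355  0.0571]
scene plate1_foot 0.64 [0.4015 0.3499 0.0059]
scene rail 0.69 [ 0.6408 -0.015   0.0551]
scene rail 0.42 [0.6982 0.3088 0.0053]
[ 0.63133882 -0.12981899  0.17535861] [ 0.2635777   0.23770541 -0.69335831] 0.004840934141618124
toolz [-0.223 -0.    -0.975] tooly [ 0.975  0.011 -0.223] foot [ 0.6157 -0.1298  0.1071]
```

```bash
python3 -m inch '[[[-1,0,0,-3,0,0,0],[-1,0,0,-3,0,0,0],[-1,0,0,-2,0,0,0],[-1,0,0,-1,0,0,0],[-1,0,0,-0.5,0,0,0],[-1,0,0,0,0,0,0]]]';python3 -m inch '[[[-1,0,0,-0.2,0,0,0],[-1,0,0,0,0,0,0],[-1,0,0,0,0,0,0]]]';  python3 - <<'E'
from h import *
c=cam('scene'); cv2.imwrite('pics/pl1.png',cv2.resize(c['pixels'][150:280,180:360],None,fx=3.5,fy=3.5,interpolation=2))
c=cam('top')
E
```

```text
t: 29.05
ee_pos: [0.6312, -0.1298, 0.0792]
tcp_rot: [0.699, 0.706, -0.08, -0.08]
wrist_force: [-0.9, 0.9, -0.4]
grip_width: 0.0049
gripper_force: 25.0
t: 29.35
ee_pos: [0.6317, -0.1299, 0.0781]
tcp_rot: [0.699, 0.706, -0.079, -0.08]
wrist_force: [0.8, 0.7, -1.5]
grip_width: 0.0049
gripper_force: 25.0
```

View pics/pl1.png

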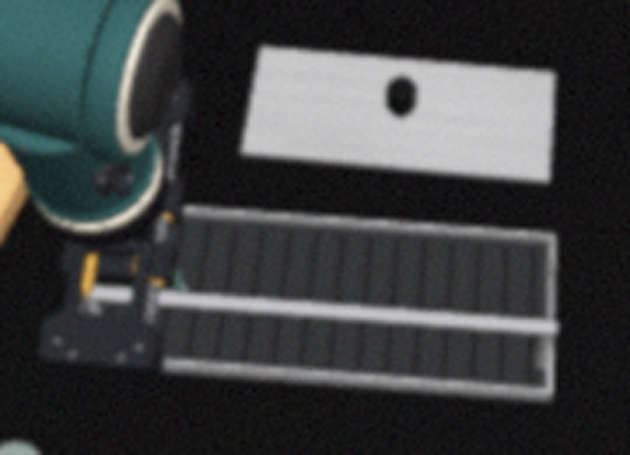

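The plate is in front of the rail at crop (178,275) and hasn't touched the mat yet. I'll ease it down until it makes contact.

```bash
python3 -m inch '[[[-1,0,0,-0.15,0,0,0],[-1,0,0,0,0,0,0],[-1,0,0,0,0,0,0]]]';python3 -m inch '[[[-1,0,0,-0.1,0,0,0],[-1,0,0,0,0,0,0],[-1,0,0,0,0,0,0]]]' | grep -E 'ee|wrist'; python3 -m inch '[[[-1,0,0,-0.1,0,0,0],[-1,0,0,0,0,0,0],[-1,0,0,0,0,0,0]]]' | grep -E 'ee|wrist'
```

```text
t: 29.75
ee_pos: [0.631, -0.1298, 0.0755]
tcp_rot: [0.699, 0.706, -0.08, -0.081]
wrist_force: [0.7, -0.6, -0.4]
grip_width: 0.0052
gripper_force: 25.0
ee_pos: [0.6313, -0.1298, 0.0753]
wrist_force: [-0.6, 0.7, 4.9]
ee_pos: [0.6317, -0.1298, 0.0751]
wrist_force: [-0.4, 1.1, 7.6]
```

```bash
python3 -m inch '[[[-1,0.2,0,0.15,0,0,0],[-1,0,0,0,0,0,0],[-1,0,0,0,0,0,0]]]'| grep -E 'ee|wrist';python3 -m inch '[[[-1,0.15,0,0,0,0,0],[-1,0,0,0,0,0,0],[-1,0,0,0,0,0,0]]]' | grep -E 'ee|wrist'; python3 -m inch '[[[-1,0.15,0,0,0,0,0],[-1,0,0,0,0,0,0],[-1,0,0,0,0,0,0]]]' | grep -E 'ee|wrist'
```

```text
ee_pos: [0.6333, -0.1299, 0.0753]
wrist_force: [-0.2, -0.3, 4.2]
ee_pos: [0.6342, -0.1298, 0.0751]
wrist_force: [-2.4, 0.6, 4.7]
ee_pos: [0.6355, -0.1298, 0.0748]
wrist_force: [-3.3, 0.5, 4.6]
```

```bash
python3 -m inch '[[[-1,0,0,0.2,0,0,0],[-1,0,0,0,0,0,0],[-1,0,0,0,0,0,0]]]'| grep -E 'ee|wrist';python3 -m inch '[[[-1,0.15,0,0,0,0,0],[-1,0,0,0,0,0,0],[-1,0,0,0,0,0,0]]]' | grep -E 'ee|wrist'; python3 -m inch '[[[-1,0.1,0,0,0,0,0],[-1,0,0,0,0,0,0],[-1,0,0,0,0,0,0]]]' | grep -E 'ee|wrist'
```

```text
ee_pos: [0.6366, -0.1298, 0.0767]
wrist_force: [-0.0, -1.0, -0.7]
ee_pos: [0.6377, -0.1298, 0.0769]
wrist_force: [0.2, 0.0, -1.5]
ee_pos: [0.6386, -0.1298, 0.077]
wrist_force: [0.2, -0.2, -0.8]
```

```bash
for i in 1; do python3 -m inch '[[[-1,0.15,0,0,0,0,0],[-1,0,0,0,0,0,0],[-1,0,0,0,0,0,0]]]'| grep -E 'ee|wrist';python3 -m inch '[[[-1,0.15,0,0,0,0,0],[-1,0,0,0,0,0,0],[-1,0,0,0,0,0,0]]]' | grep -E 'ee|wrist'; done
```

```text
ee_pos: [0.6389, -0.1298, 0.077]
wrist_force: [-5.6, -0.8, 2.6]
ee_pos: [0.6391, -0.1298, 0.0769]
wrist_force: [-8.0, -0.6, 2.7]
```

```bash
python3 -m inch '[[[-1,-0.2,0,-0.17,0,0,0],[-1,0,0,0,0,0,0],[-1,0,0,0,0,0,0]]]'| grep -E 'ee|wrist'; python3 -m inch '[[[-0.7,0,0,0,0,0,0],[-0.7,0,0,0,0,0,0],[-0.7,0,0,0,0,0,0],[-0.7,0.22,0,0.97,0,0,0],[-0.7,0.45,0,1.95,0,0,0],[-0.7,0.45,0,1.95,0,0,0],[-0.7,0,0,3,0,0,0],[-0.7,0,2,4,0,0,0],[-0.7,0,4,2,0,-0.113,0],[-0.7,0,4,0,0,-0.114,0]]]'; sed -i 's/E$/E/' p.py
python3 - <<'E'
exec(open('p.py').read())
c=cam('scene'); cv2.imwrite('pics/pl2.png',cv2.resize(c['pixels'][150:280,180:360],None,fx=3.5,fy=3.5,interpolation=2))
E
```

```text
ee_pos: [0.6386, -0.1299, 0.0756]
wrist_force: [-6.2, -1.0, 3.5]
t: 34.05
ee_pos: [0.6553, -0.0294, 0.2202]
tcp_rot: [0.704, 0.71, 0.005, 0.005]
wrist_force: [1.5, 0.9, 0.1]
grip_width: 0.0131
gripper_force: 0.0
top plate1_c 0.42 [0.4059 0.3487 0.0547]
top plate1_foot 0.72 [ 7.987e-01  6.770e-02 -6.000e-04]
top plate1_foot 0.59 [0.4039 0.3493 0.0039]
scene plate1_c 0.59 [0.4018 0.3562 0.0551]
scene plate1_c 0.34 [0.4498 0.3635 0.0549]
scene plate1_foot 0.74 [0.4311 0.0291 0.0072]
scene plate1_foot 0.72 [0.4039 0.3518 0.0062]
scene plate1_foot 0.46 [0.47   0.3715 0.1194]
scene plate1_foot 0.34 [ 0.639  -0.0164  0.0565]
scene rail 0.73 [ 0.4421 -0.4181  0.0398]
scene rail 0.65 [ 0.6398 -0.0138  0.0557]
[ 0.65160096 -0.03088692  0.21401221] [-1.18073036  0.0854958   0.69370435] 0.013305092298538858
toolz [-0. -0. -1.] tooly [ 1.    0.01 -0.  ] foot [ 0.6516 -0.0309  0.144 ]
```

View pics/pl2.png

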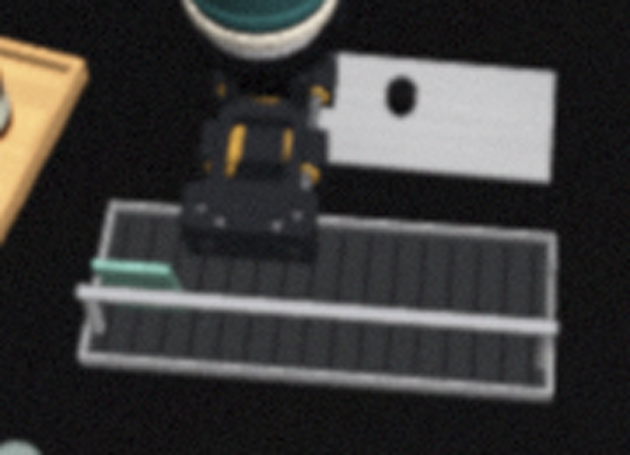

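The plate stands in front of the rail, top edge at crop (95,263)–(165,268). I'll check its lean from that edge.

Run:
```python
from h import *
c=cam('scene')
u,v=180+130/3.5,150+265/3.5
print('top edge at z=.1035',ray(c,u,v,.1035).round(4))
for th in (0,8,13,18,30):
    t=np.radians(th); Fz=.006+.0025*np.sin(t)
    Fx=.640-(.0075+(.056-Fz)*np.sin(t))/np.cos(t)
    p=[Fx+.1*np.sin(t),-.13,Fz+.1*np.cos(t)]; print(th,np.round(p,4),np.round((np.array(proj(c,p))-[180,150])*3.5))
find('wash_bottle','scene',c,2)
```

```text
top edge at z=.1035 [ 0.645  -0.1322  0.1035]
0 [ 0.6325 -0.13    0.106 ] [136. 247.]
8 [ 0.6394 -0.13    0.1054] [134. 257.]
13 [ 0.6434 -0.13    0.104 ] [134. 263.]
18 [ 0.647  -0.13    0.1019] [133. 269.]
30 [ 0.6532 -0.13    0.0939] [133. 283.]
scene wash_bottle 0.61 [ 0.795   0.0698 -0.0046]
scene wash_bottle 0.59 [ 0.467   0.3738 -0.0028]
```

```bash
python3 -m inch '[[[-0.5,-1.9,3.6,0,0,0,0.033],[-0.5,-1.9,3.6,0,0,0,0.033],[-0.5,-1.9,3.6,0,0,0,0.033],[-0.5,-1.9,3.6,0,0,0,0.033],[-0.5,-1.9,3.6,0,0,0,0.033],[-0.5,-1.9,3.6,0,0,0,0.033],[-0.5,-1.9,3.6,0,0,0,0.033],[-0.5,-1.9,3.6,0,0,0,0.033],[-0.5,-1.9,3.6,0,0,0,0.033],[-0.5,-1.9,3.6,0,0,0,0.033]]]'; python3 -m inch '[[[-0.5,-1.6,3.5,0,0,0,0.034],[-0.5,0,0,-2,0,0,0],[-0.5,0,0,0,0,0,0],[-0.5,0,0,0,0,0,0]]]'; for i in 1 2 3 ; do python3 -c "
from h import *
cam('top');s=state();print(s['ee_pos'],s['tcp_rot'])"; done
```

```text
t: 35.6
ee_pos: [0.4604, 0.3313, 0.214]
tcp_rot: [0.577, 0.817, -0.0, 0.0]
wrist_force: [0.5, 0.4, -0.0]
grip_width: 0.0223
gripper_force: 0.0
t: 36.0
ee_pos: [0.4447, 0.3646, 0.1934]
tcp_rot: [0.563, 0.826, -0.001, -0.0]
wrist_force: [-0.6, -0.6, 0.1]
grip_width: 0.022
gripper_force: 0.0
[0.44534225 0.36464695 0.19415352] [ 5.63519206e-01  8.26102918e-01 -2.71042301e-04  8.40760657e-06]
[0.44560528 0.36466008 0.19456377] [5.63660934e-01 8.26006247e-01 1.29936202e-04 1.18507304e-04]
[0.44578098 0.3646944  0.19482614] [5.63746408e-01 8.25947792e-01 4.34334704e-04 2.07894655e-04]
```

```bash
python3 -m inch '[[[-0.5,0.15,0,-4,0,0,0],[-0.5,0,0,-3,0,0,0],[-0.5,0,0,-2,0,0,0],[-0.5,0,0,-2,0,0,0],[-0.5,0,0,-0.9,0,0,0],[-0.5,0,0,0,0,0,0]]]'; python3 -m inch '[[[-1,0,0,0,0,0,0],[-1,0,0,0,0,0,0],[-1,0,0,0,0,0,0],[-1,0,0,0,0,0,0],[-1,0,0,0,0,0,0]]]' 25
```

```text
t: 36.75
ee_pos: [0.446, 0.3642, 0.0741]
tcp_rot: [0.564, 0.826, -0.001, -0.0]
wrist_force: [0.1, 0.1, -0.6]
grip_width: 0.0219
gripper_force: 0.0
t: 37.25
ee_pos: [0.4474, 0.366, 0.0767]
tcp_rot: [0.563, 0.826, 0.001, 0.001]
wrist_force: [0.6, -0.1, 6.0]
grip_width: 0.0046
gripper_force: 25.0
```

```bash
python3 -m inch '[[[-1,0,0,1,0,0,0],[-1,0,0,2,0,0,0],[-1,0,0,3,0,0,0],[-1,0,0,4,0,0,0],[-1,0,0,4,0,0,0],[-1,0,0,2,0,0,0],[-1,0,0,0,0,0,0]]]'; python3 -m inch '[[[-1,1.5,-3.6,0,0,0,-0.03],[-1,1.5,-3.6,0,0,0,-0.03],[-1,1.5,-3.6,0,0,0,-0.03],[-1,1.5,-3.6,0,0,0,-0.03],[-1,1.5,-3.6,0,0,0,-0.03],[-1,1.5,-3.6,0,0,0,-0.03],[-1,1.5,-3.6,0,0,0,-0.03],[-1,1.5,-3.6,0,0,0,-0.03],[-1,1.5,-3.6,0,0,0,-0.03],[-1,1.5,-3.6,0,0,0,-0.03]]]'; python3 -m inch '[[[-1,1.7,-3.5,0,0,0,-0.033],[-1,1.6,-3.5,0,0,0,-0.033],[-1,0,0,-2,0,0.113,0],[-1,0,0,-2,0,0.114,0],[-1,0,0,-2,0,0,0],[-1,0,0,0,0,0,0],[-1,0,0,0,0,0,0]]]'; python3 p.py | tail -2
```

```text
t: 37.95
ee_pos: [0.4479, 0.3666, 0.2397]
tcp_rot: [0.563, 0.826, 0.004, 0.001]
wrist_force: [-0.2, 0.4, -0.1]
grip_width: 0.005
gripper_force: 25.0
t: 38.95
ee_pos: [0.5951, 0.0038, 0.2325]
tcp_rot: [0.681, 0.733, -0.001, -0.002]
wrist_force: [-0.1, 0.9, 0.4]
grip_width: 0.0046
gripper_force: 25.0
t: 39.65
ee_pos: [0.6278, -0.0645, 0.1732]
tcp_rot: [0.699, 0.705, -0.081, -0.082]
wrist_force: [-0.3, 0.0, -0.1]
grip_width: 0.0047
gripper_force: 25.0
[ 0.62956094 -0.06479411  0.17636267] [ 0.27632942  0.43167992 -0.2761679 ] 0.004999986539528535
toolz [-0.223 -0.    -0.975] tooly [ 0.975  0.009 -0.223] foot [ 0.6139 -0.0648  0.1081]
```

```bash
python3 -m inch '[[[-1,0,0,-3,0,0,0],[-1,0,0,-3,0,0,0],[-1,0,0,-2,0,0,0],[-1,0,0,-1,0,0,0],[-1,0,0,-0.7,0,0,0],[-1,0.6,0,0,0,0,0],[-1,0,0,0,0,0,0],[-1,0,0,0,0,0,0]]]'; for i in 1; do python3 -m inch '[[[-1,0.15,0,0,0,0,0],[-1,0,0,0,0,0,0],[-1,0,0,0,0,0,0]]]'| grep -E 'ee|wrist';python3 -m inch '[[[-1,0.15,0,0,0,0,0],[-1,0,0,0,0,0,0],[-1,0,0,0,0,0,0]]]' | grep -E 'ee|wrist'; done
```

```text
t: 40.85
ee_pos: [0.6366, -0.0649, 0.0795]
tcp_rot: [0.7, 0.706, -0.079, -0.079]
wrist_force: [0.3, 1.1, -0.8]
grip_width: 0.0046
gripper_force: 25.0
ee_pos: [0.6369, -0.0648, 0.0784]
wrist_force: [-0.4, 0.2, -0.4]
ee_pos: [0.6381, -0.0648, 0.0781]
wrist_force: [-0.9, -0.1, 0.1]
```

```bash
python3 -m inch '[[[-1,0,0,-0.15,0,0,0],[-1,0.1,0,0,0,0,0],[-1,0,0,0,0,0,0],[-1,0,0,0,0,0,0]]]'| grep -E 'ee|wrist';python3 -m inch '[[[-1,0.15,0,0,0,0,0],[-1,0,0,0,0,0,0],[-1,0,0,0,0,0,0]]]' | grep -E 'ee|wrist'
```

```text
ee_pos: [0.638, -0.0648, 0.0764]
wrist_force: [-4.3, 0.3, 1.9]
ee_pos: [0.6382, -0.0648, 0.0763]
wrist_force: [-8.1, 0.2, 4.9]
```

Rail contact. Backing off a little, seating on the mat, releasing.

```bash
python3 -m inch '[[[-1,-0.2,0,-0.12,0,0,0],[-1,0,0,0,0,0,0],[-1,0,0,0,0,0,0]]]'| grep -E 'ee|wrist'; python3 -m inch '[[[-0.7,0,0,0,0,0,0],[-0.7,0,0,0,0,0,0],[-0.7,0,0,0,0,0,0],[-0.7,0.22,0,0.97,0,0,0],[-0.7,0.45,0,1.95,0,0,0],[-0.7,0.45,0,1.95,0,0,0],[-0.7,0,0,3,0,0,0],[-0.7,0,2,4,0,0,0],[-0.7,-1,4,2,0,-0.113,0],[-0.5,-2,4,0,0,-0.114,0]]]';python3 -m inch '[[[-0.5,-2,3.6,0,0,0,0.033],[-0.5,-2,3.6,0,0,0,0.033],[-0.5,-2,3.6,0,0,0,0.033],[-0.5,-2,3.6,0,0,0,0.033],[-0.5,0,0,0,0,0,0],[-0.5,0,0,0,0,0,0]]]'
python3 - <<'E'
exec(open('p.py').read())
c=cam('scene'); cv2.imwrite('pics/pl3.png',cv2.resize(c['pixels'][150:280,180:360],None,fx=3.5,fy=3.5,interpolation=2))
E
```

```text
ee_pos: [0.638, -0.0648, 0.076]
wrist_force: [-5.4, 0.2, 5.5]
t: 43.45
ee_pos: [0.6252, 0.0359, 0.2198]
tcp_rot: [0.705, 0.709, 0.006, 0.005]
wrist_force: [0.0, 1.0, 1.3]
grip_width: 0.0194
gripper_force: 0.0
t: 44.05
ee_pos: [0.5401, 0.18, 0.215]
tcp_rot: [0.655, 0.756, 0.001, 0.001]
wrist_force: [-1.1, 0.5, -0.1]
grip_width: 0.0218
gripper_force: 0.0
top plate1_c 0.59 [0.4697 0.373  0.0006]
top plate1_c 0.5 [0.4063 0.3475 0.055 ]
top rail 0.76 [ 0.6398 -0.0115  0.0581]
top rail 0.63 [6.761e-01 4.078e-01 3.000e-04]
scene plate1_c 0.56 [0.405  0.3555 0.058 ]
scene plate1_foot 0.71 [0.4051 0.3474 0.0075]
scene rail 0.84 [ 0.6384 -0.0166  0.0533]
[0.54040117 0.1783554  0.21393692] [-0.83762667 -0.36159146  0.225539  ] 0.022161171074244625
toolz [-0. -0. -1.] tooly [ 0.99   0.139 -0.   ] foot [0.5404 0.1783 0.1439]
```

View pics/pl3.png

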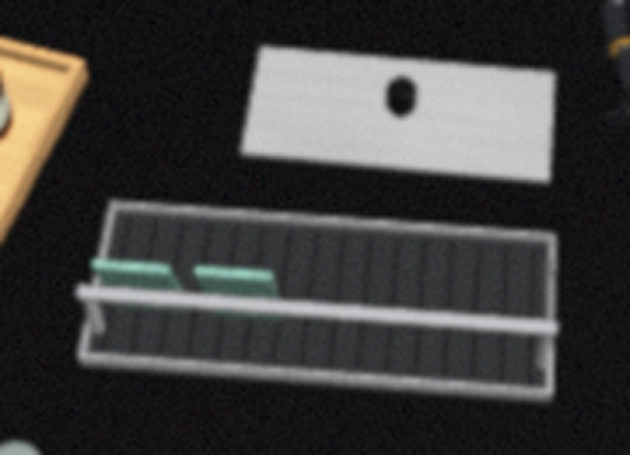

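Two plates lean separately, at crop (135,268) and (235,272). Now the last plate.

```bash
python3 -m inch '[[[-0.5,-2.7,3.4,0,0,0,0.047],[-0.5,-2.7,3.4,0,0,0,0.047],[-0.5,-2.7,3.4,0,0,0,0.047],[-0.5,-2.7,3.4,0,0,0,0.047],[-0.5,-2.7,3.4,0,0,0,0.047],[-0.5,0,0,-2,0,0,0],[-0.5,0,0,0,0,0,0],[-0.5,0,0,0,0,0,0]]]'; for i in 1 2 3 ; do python3 -c "
from h import *
cam('top');s=state();print(s['ee_pos'],s['tcp_rot'])"; done
```

```text
t: 45.3
ee_pos: [0.4048, 0.3487, 0.1937]
tcp_rot: [0.563, 0.827, -0.001, -0.0]
wrist_force: [1.6, 0.4, -0.3]
grip_width: 0.0222
gripper_force: 0.0
[0.40545738 0.34870254 0.19428661] [ 5.63084575e-01  8.26399258e-01 -1.46200703e-04  7.54279372e-05]
[0.40585438 0.34874914 0.19465774] [5.63282649e-01 8.26264214e-01 2.77213402e-04 1.70324777e-04]
[0.4059952  0.34877091 0.19481548] [5.63343160e-01 8.26222870e-01 4.59704685e-04 2.04725912e-04]
```

```bash
python3 -m inch '[[[-0.5,0,0,-4,0,0,0],[-0.5,0,0,-3,0,0,0],[-0.5,0,0,-2,0,0,0],[-0.5,0,0,-2,0,0,0],[-0.5,0,0,-0.9,0,0,0],[-0.5,0,0,0,0,0,0]]]'; python3 -m inch '[[[-1,0,0,0,0,0,0],[-1,0,0,0,0,0,0],[-1,0,0,0,0,0,0],[-1,0,0,0,0,0,0],[-1,0,0,0,0,0,0]]]' 25;  python3 -m inch '[[[-1,0,0,1,0,0,0],[-1,0,0,2,0,0,0],[-1,0,0,3,0,0,0],[-1,0,0,4,0,0,0],[-1,0,0,4,0,0,0],[-1,0,0,2,0,0,0],[-1,0,0,0,0,0,0]]]'
```

```text
t: 46.05
ee_pos: [0.4048, 0.3482, 0.0741]
tcp_rot: [0.563, 0.826, -0.001, -0.0]
wrist_force: [-0.4, -0.4, -1.0]
grip_width: 0.0221
gripper_force: 0.0
t: 46.55
ee_pos: [0.406, 0.35, 0.0765]
tcp_rot: [0.563, 0.827, 0.001, 0.001]
wrist_force: [0.3, -1.2, 5.9]
grip_width: 0.0053
gripper_force: 25.0
t: 47.25
ee_pos: [0.4066, 0.3507, 0.2395]
tcp_rot: [0.563, 0.827, 0.004, 0.001]
wrist_force: [0.4, -0.1, -0.0]
grip_width: 0.0046
gripper_force: 25.0
```

```bash
python3 -m inch '[[[-1,2.2,-3.5,0,0,0,-0.037],[-1,2.2,-3.5,0,0,0,-0.037],[-1,2.2,-3.5,0,0,0,-0.037],[-1,2.2,-3.5,0,0,0,-0.037],[-1,2.2,-3.5,0,0,0,-0.037],[-1,2.2,-3.5,0,0,0,-0.037],[-1,2.2,-3.5,0,0,0,-0.037],[-1,2.2,-3.4,0,0,0,-0.037],[-1,2.2,-3.4,0,0,0,-0.037],[-1,2.6,-3.4,0,0,0,-0.033]]]'; python3 -m inch '[[[-1,0,0,-2,0,0.113,0],[-1,0,0,-2,0,0.114,0],[-1,0,0,-2,0,0,0],[-1,0,0,0,0,0,0],[-1,0,0,0,0,0,0]]]'; python3 p.py | tail -2
```

```text
t: 48.25
ee_pos: [0.6279, 0.0008, 0.2324]
tcp_rot: [0.704, 0.71, -0.001, -0.002]
wrist_force: [0.1, 0.9, 0.1]
grip_width: 0.005
gripper_force: 25.0
t: 48.75
ee_pos: [0.6275, 0.0024, 0.1731]
tcp_rot: [0.699, 0.706, -0.081, -0.082]
wrist_force: [0.7, -0.4, 0.2]
grip_width: 0.0047
gripper_force: 25.0
[0.62925265 0.00228337 0.17637116] [ 0.67664351  0.06934073 -0.92585469] 0.004750892320331362
toolz [-0.223 -0.    -0.975] tooly [ 0.975  0.01  -0.223] foot [0.6136 0.0023 0.1081]
```

```bash
python3 -m inch '[[[-1,0,0,-3,0,0,0],[-1,0,0,-3,0,0,0],[-1,0,0,-2,0,0,0],[-1,0,0,-1,0,0,0],[-1,0,0,-0.8,0,0,0],[-1,0.8,0,0,0,0,0],[-1,0,0,0,0,0,0],[-1,0,0,0,0,0,0]]]'; python3 -m inch '[[[-1,0.1,0,0,0,0,0],[-1,0,0,0,0,0,0],[-1,0,0,0,0,0,0]]]'| grep -E 'ee|wrist';python3 -m inch '[[[-1,0.1,0,0,0,0,0],[-1,0,0,0,0,0,0],[-1,0,0,0,0,0,0]]]' | grep -E 'ee|wrist'
```

```text
t: 49.95
ee_pos: [0.6373, 0.0022, 0.0777]
tcp_rot: [0.699, 0.706, -0.08, -0.08]
wrist_force: [-2.0, 0.0, -1.3]
grip_width: 0.0046
gripper_force: 25.0
ee_pos: [0.6375, 0.0022, 0.0776]
wrist_force: [-5.4, 0.2, 2.4]
ee_pos: [0.6377, 0.0022, 0.0776]
wrist_force: [-7.5, -0.3, 3.9]
```

```bash
python3 -m inch '[[[-1,-0.2,0,-0.2,0,0,0],[-1,0,0,0,0,0,0],[-1,0,0,0,0,0,0]]]'| grep -E 'ee|wrist'
```

```text
ee_pos: [0.637, 0.0022, 0.076]
wrist_force: [-4.8, -0.4, 6.0]
```

```bash
python3 -m inch '[[[-0.7,0,0,0,0,0,0],[-0.7,0,0,0,0,0,0],[-0.7,0,0,0,0,0,0],[-0.7,0.22,0,0.97,0,0,0],[-0.7,0.45,0,1.95,0,0,0],[-0.7,0.45,0,1.95,0,0,0],[-0.7,0,0,3,0,0,0],[-0.7,0,0,4,0,0,0],[-0.7,-3,0,2,0,-0.113,0],[-0.5,-3,0,0,0,-0.114,0]]]';python3 -m inch '[[[0.2,-2,0,0,0,0,0.14],[0.2,-2,0,0,0,0,0.14],[0.2,-2,0,0,0,0,0.14],[0.2,-2,0,0,0,0,0.14],[0.2,-2,0.5,0,0,0,0.14],[0.2,-1.5,0.5,0,0,0,0.14],[0.2,-1.5,0.5,0,0,0,0.14],[0.2,-1.5,0.5,0,0,0,0.14],[0.2,-1.5,0.5,0,0,0,0.14],[0.2,0,0,0,0,0,0.14]]]'; python3 -m inch '[[[0.2,0,0,0,0,0,0.14],[0.2,0,0,0,0,0,0.02],[0.2,0,0,0,0,0,0],[0.2,0,0,0,0,0,0]]]'
python3 - <<'E'
exec(open('p.py').read())
c=cam('scene'); cv2.imwrite('pics/pl4.png',cv2.resize(c['pixels'][120:280,80:360],None,fx=2.8,fy=2.8,interpolation=2))
for cn in ['scene','top']:
    c=cam(cn); find('lid_knob',cn,c);find('lid',cn,c);find('jar1_c',cn,c)
E
```

```text
t: 51.85
ee_pos: [0.5929, 0.002, 0.2182]
tcp_rot: [0.704, 0.71, 0.004, 0.004]
wrist_force: [-0.4, -0.1, 0.5]
grip_width: 0.019
gripper_force: 0.0
t: 52.85
ee_pos: [0.427, 0.0277, 0.2145]
tcp_rot: [0.077, 0.997, 0.0, 0.0]
wrist_force: [0.1, -0.1, 1.1]
grip_width: 0.0528
gripper_force: 0.0
t: 53.25
ee_pos: [0.4284, 0.0272, 0.2141]
tcp_rot: [0.002, 1.0, 0.0, 0.0]
wrist_force: [0.8, 0.4, 0.0]
grip_width: 0.0529
gripper_force: 0.0
top plate1_c 0.57 [ 6.306e-01 -6.000e-04  5.370e-02]
top plate1_foot 0.52 [0.6176 0.0011 0.008 ]
top plate1_foot 0.45 [ 0.4241 -0.43    0.0414]
top rail 0.52 [ 0.6397 -0.009   0.055 ]
scene plate1_c 0.73 [0.6283 0.0077 0.0557]
scene plate1_c 0.7 [ 0.6231 -0.0668  0.0079]
scene plate1_c 0.63 [ 0.6399 -0.0162  0.057 ]
scene plate1_foot 0.52 [0.6189 0.0012 0.0065]
scene rail 0.94 [ 0.6401 -0.0161  0.0543]
scene rail 0.68 [0.7012 0.3047 0.0061]
[0.42816359 0.02719537 0.21369465] [ 0.47047306 -0.15735029 -0.56154739] 0.05293488709006639
toolz [-0.  0. -1.] tooly [0.002 1.    0.   ] foot [0.4282 0.0272 0.1437]
scene lid_knob 0.6 [0.4254 0.0287 0.0214]
scene lid 0.68 [0.4294 0.0322 0.0033]
scene jar1_c 0.65 [ 7.916e-01 -1.735e-01  3.000e-04]
scene jar1_c 0.59 [ 0.4699 -0.2969  0.0378]
top lid_knob 0.96 [0.4303 0.023  0.0229]
top lid_knob 0.46 [ 6.379e-01 -2.989e-01  4.000e-04]
top lid 0.67 [0.43   0.0293 0.0026]
top jar1_c 0.97 [ 0.4726 -0.303   0.0383]
```

View pics/pl4.png

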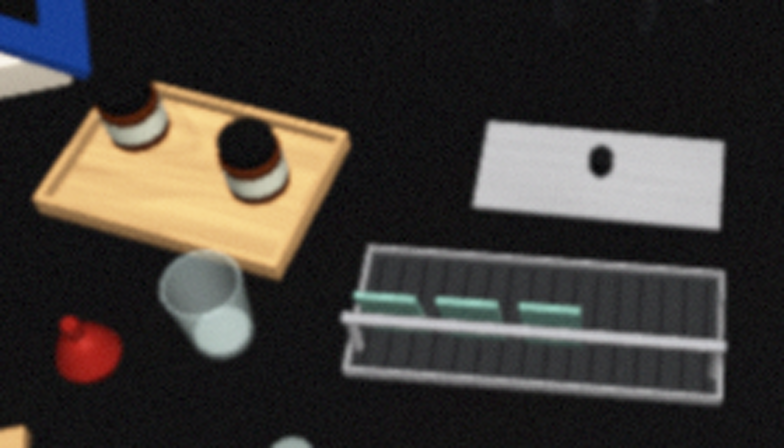

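All three plates lean clear of each other, at crop (390,303), (470,305) and (550,310). The left jar has been nudged within the tray, now at crop (132,110), and still stands upright inside. Now the lid.

```bash
python3 -m inch '[[[0.2,0.15,0.2,-4,0,0,0],[0.2,0,0,-4,0,0,0],[0.2,0,0,-4,0,0,0],[0.2,0,0,-4,0,0,0],[0.2,0,0,-3,0,0,0],[0.2,0,0,-1.2,0,0,0],[0.2,0,0,0,0,0,0],[0.2,0,0,0,0,0,0]]]'; python3 -m inch '[[[-0.7,0,0,0,0,0,0],[-0.7,0,0,0,0,0,0],[-0.7,0,0,0,0,0,0],[-0.7,0,0,0,0,0,0],[-0.7,0,0,0,0,0,0]]]' 40
```

```text
t: 54.9
ee_pos: [0.4308, 0.0292, 0.0128]
tcp_rot: [0.001, 1.0, 0.0, 0.001]
wrist_force: [0.5, -1.0, 0.6]
grip_width: 0.0528
gripper_force: 0.0
t: 55.4
ee_pos: [0.4303, 0.0293, 0.0125]
tcp_rot: [0.001, 1.0, 0.0, 0.001]
wrist_force: [-0.5, 1.1, 5.9]
grip_width: 0.023
gripper_force: 40.0
```

```bash
python3 -m inch '[[[-0.7,0,0,1,0,0,0],[-0.7,0,0,3,0,0,0],[-0.7,0,0,4,0,0,0],[-0.7,0,0,4,0,0,0],[-0.7,0,0,4,0,0,0],[-0.7,0,0,3,0,0,0]]]'; python3 -m inch '[[[-0.7,0.4,3.4,0,0,0,-0.118],[-0.7,0.4,3.4,0,0,0,-0.118],[-0.7,0.4,3.4,0,0,0,-0.118],[-0.7,0.4,3.4,0,0,0,-0.118],[-0.7,0.4,3.4,0,0,0,-0.118],[-0.7,0.4,3.4,0,0,0,-0.118],[-0.7,0.4,3.4,0,0,0,-0.118],[-0.7,0.4,3.4,0,0,0,-0.118],[-0.7,0.3,3.4,0,0,0,-0.118],[-0.7,0.3,3.4,0,0,0,-0.118]]]'; python3 -m inch '[[[-0.7,0,0,-2,0,0,0],[-0.7,0,0,-2,0,0,0],[-0.7,0,0,-1,0,0,0],[-0.7,0,0,0,0,0,0],[-0.7,0,0,0,0,0,0]]]'; sed -n '1,8p' b.py > b2.py
cat >> b2.py <<'E'
for cn in ['top','scene']:
    c=cam(cn); rect('lid',.133,cn,c); find('lid_knob',cn,c); find('lid',cn,c)
    im=c['pixels']; s=im[170:300,90:210] if cn=='top' else im[100:260,360:500]
    cv2.imwrite(f'pics/l5_{cn}.png',cv2.resize(s,None,fx=3.5,fy=3.5,interpolation=2))
s=state(); print(s['ee_pos'],s['tcp_rot'])
E
python3 b2.py
```

```text
t: 56.0
ee_pos: [0.4294, 0.0291, 0.2041]
tcp_rot: [0.001, 1.0, -0.0, 0.001]
wrist_force: [0.4, -0.2, -4.5]
grip_width: 0.0228
gripper_force: 40.0
t: 57.0
ee_pos: [0.4666, 0.3698, 0.2007]
tcp_rot: [0.559, 0.829, -0.001, -0.0]
wrist_force: [1.3, 0.1, -3.4]
grip_width: 0.0229
gripper_force: 40.0
t: 57.5
ee_pos: [0.4675, 0.3688, 0.1518]
tcp_rot: [0.557, 0.831, -0.0, -0.0]
wrist_force: [0.4, -1.0, -3.8]
grip_width: 0.0233
gripper_force: 40.0  File "b2.py", line 9
    for cn in ['top','scene']:
    ^^^
IndentationError: expected an indented block after 'for' statement on line 8
```

```bash
sed -i 8d b2.py; sed -i 's/.133,cn/.142,cn/' b2.py; python3 b2.py
```

```text
top lid 0.66 [476. 347.] [237.  60.] 20.5
top lid_knob 0.82 [0.4657 0.3653 0.1621]
top lid 0.89 [0.4698 0.3708 0.1393]
top lid 0.58 [0.4651 0.3654 0.1623]
top lid 0.54 [0.4698 0.3746 0.0012]
scene lid 0.74 [466. 368.] [243. 109.] 24.5
scene lid_knob 0.63 [0.4639 0.3707 0.163 ]
scene lid 0.94 [0.4707 0.3733 0.144 ]
[0.46793123 0.36933258 0.15241084] [5.56917963e-01 8.30567348e-01 4.83518310e-04 1.71212872e-04]
```

```bash
python3 -m inch '[[[-0.7,0.2,0.15,0,0,0,0],[-0.7,0,0,-1,0,0,0],[-0.7,0,0,-0.8,0,0,0],[-0.7,0,0,-0.3,0,0,0],[-0.7,0,0,0,0,0,0],[-0.7,0,0,0,0,0,0]]]'; python3 -m inch '[[[-0.7,0,0,-0.2,0,0,0],[-0.7,0,0,0,0,0,0],[-0.7,0,0,0,0,0,0]]]'
```

```text
t: 58.5
ee_pos: [0.4695, 0.3706, 0.1304]
tcp_rot: [0.557, 0.831, -0.0, -0.0]
wrist_force: [0.4, 0.7, -3.5]
grip_width: 0.0228
gripper_force: 40.0
t: 58.8
ee_pos: [0.4697, 0.3708, 0.1289]
tcp_rot: [0.557, 0.831, 0.0, 0.0]
wrist_force: [-0.3, 0.2, -2.6]
grip_width: 0.0229
gripper_force: 40.0
```

```bash
python3 -m inch '[[[-0.7,0,0,-0.2,0,0,0],[-0.7,0,0,0,0,0,0],[-0.7,0,0,0,0,0,0]]]' | grep -E 'ee|wrist';  python3 -m inch '[[[-0.7,0,0,-0.1,0,0,0],[-0.7,0,0,0,0,0,0],[-0.7,0,0,0,0,0,0]]]'| grep -E 'ee|wrist'
```

```text
ee_pos: [0.47, 0.371, 0.1276]
wrist_force: [-0.3, -0.4, 1.3]
ee_pos: [0.47, 0.371, 0.1275]
wrist_force: [-3.1, -3.2, 7.4]
```

Contact on the rim; release and retreat.

```bash
python3 -m inch '[[[0.2,0,0,0,0,0,0],[0.2,0,0,0,0,0,0],[0.2,0,0,0,0,0,0],[0.2,0,0,2,0,0,0],[0.2,0,0,4,0,0,0],[0.2,0,0,4,0,0,0],[0.2,-2,-4,0,0,0,0],[0.2,-2,-4,0,0,0,0],[0.2,-2,-4,0,0,0,0],[0.2,-2,-4,0,0,0,0]]]'; python3 -m inch '[[[0.2,0,-4,0,0,0,0],[0.2,0,-3,0,0,0,0],[0.2,0,0,0,0,0,0],[0.2,0,0,0,0,0,0],[0.2,0,0,0,0,0,0]]]'; sed -i 's/.142,cn/.1165,cn/' b2.py
cat >> b2.py <<'E'
for cn in ['scene','top']:
    c=cam(cn,'fin_'+cn+'.png')
    for n in ['jar1_c','jar2_c','plate1_c','plate1_foot','tank']: find(n,cn,c)
    rect('bottle_tray',.02,cn,c)
E
python3 b2.py
```

```text
t: 60.4
ee_pos: [0.3888, 0.2095, 0.2256]
tcp_rot: [0.557, 0.831, 0.0, 0.0]
wrist_force: [0.4, 0.1, 1.3]
grip_width: 0.0529
gripper_force: 0.0
t: 60.9
ee_pos: [0.3899, 0.1414, 0.2258]
tcp_rot: [0.557, 0.831, 0.0, -0.0]
wrist_force: [-0.2, 0.7, 0.1]
grip_width: 0.0529
gripper_force: 0.0
top lid 0.68 [468. 372.] [234. 103.] 20.4
top lid 0.46 [624.  86.] [  9. 115.] 0.6
top lid_knob 0.92 [0.469  0.3718 0.1375]
top lid 0.72 [0.4723 0.3745 0.1159]
scene lid 0.61 [467. 373.] [241. 108.] 21.5
scene lid_knob 0.88 [0.4663 0.3754 0.1373]
scene lid 0.55 [0.47   0.3753 0.1188]
scene lid 0.5 [ 0.6323 -0.1339  0.0594]
[0.38962687 0.14109419 0.22564566] [ 5.56500409e-01  8.30847322e-01 -1.18678471e-04 -9.38217830e-05]
scene jar1_c 0.57 [ 0.4721 -0.2971  0.0365]
scene jar2_c 0.88 [ 0.4208 -0.4359  0.0408]
scene plate1_c 0.77 [0.6303 0.0076 0.0556]
scene plate1_foot 0.64 [0.6212 0.0027 0.0049]
scene tank 0.75 [ 0.4704  0.3768 -0.0035]
scene tank 0.54 [0.6992 0.3069 0.0077]
scene bottle_tray 0.79 [ 474. -360.] [261. 176.] 78.2
scene bottle_tray 0.55 [618. -14.] [ 17. 333.] 0.6
top jar1_c 0.65 [ 0.4754 -0.3051  0.0359]
top jar2_c 0.94 [ 0.421  -0.4307  0.0411]
top plate1_c 0.6 [0.6285 0.004  0.0584]
top plate1_c 0.53 [0.7946 0.0641 0.0033]
top plate1_foot 0.52 [0.621  0.0038 0.0061]
top tank 0.58 [ 0.4659  0.375  -0.0019]
top bottle_tray 0.77 [ 471. -361.] [260. 168.] 78.0
top bottle_tray 0.3 [706. 310.] [87. 89.] 2.5
```

View pics/fin_scene.png

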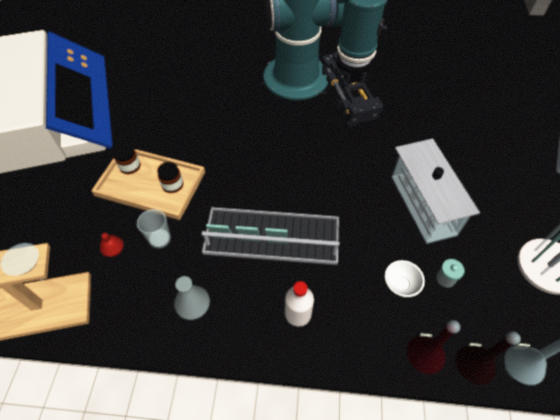

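The final picture shows the lid square on the tank at (437,180), three plates leaning at (218,228), (247,230) and (276,232), and both jars upright in the tray at (127,160) and (170,177). All the other glassware is in place.

```bash
python3 -c "
from rig import job_done
print(job_done())"
```

```text
the job is handed in; nothing more can be done
None
```

I handed the job in at about 61 s of robot time, and no verdict came back. In my last images, both jars stand upright in the tray (one got nudged mid-run but stayed inside), all three plates (the fourth slot was empty) lean apart on the rail with coated sides out, and the lid is square on the tank.

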